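# Press the bridge inlay of a spectacle front

## Task

Lay the dark walnut spectacle front, inlay up, squarely across the press's narrow anvil, balanced level with the middle of its bridge on the middle of the anvil, and let go of it. Then pull the red-handled lever all the way down so that the pad presses the inlay, ease it slowly back up to its rest under control and let go, with the front still lying centred, square and level on the anvil. Leave the pale maple front where it lies.

Things in the scene. Friction and masses are not known exactly. Their poses are not given: they have to be found in the camera images.
- walnut_front: Dark brown flat wooden spectacle front, inlay up: plate 50 (x) by 150 (y) by 10 mm with two lens openings (36 by 47 mm); the solid bridge between them is 28 mm wide in y, the full 50 mm in x, with a 14 mm brass inlay at its middle. About 45 g. Origin: centre of the underside (centre of mass above it); x across, y along its length. Grip it across its 50 mm at the bridge; either way round is right.
- maple_front: Pale wooden front of the same shape, size and axes, also lying on the bench; not to be disturbed.
- press: Fixed hand press: grey base plate 250 (x) by 110 (y) by 15 mm, front edge 55 mm in front of the origin; two blue cheeks 125 to 175 mm behind the origin, 80 mm high, carry the lever. Origin: on the bench below the anvil's middle; x points from the anvil to the hinge, away from the robot within 0.2 rad; z up.
- anvil_top (a point): Centre of the top face of the steel anvil, a narrow upright block 40 (x) by 28 (y) mm, top 60 mm above the bench; axes as the press. The front's length goes along this y, overhanging 61 mm each side. A collar 60 by 48 mm rings its foot up to 27 mm above the bench. With the lever at rest the space above is open.
- lever_hinge (a point): Centre of the lever's hinge, 150 mm behind the anvil's centre, 60 mm above the bench; its axis is the press's y.
- lever_handle (a point): Centre of the red handle bar, 18 mm diameter, 150 mm long along the press's y, 210 mm from the hinge. The arm (20 mm wide) joins its middle: grip 45 mm to one side; the bar can turn between the fingers. At rest the lever leans 0.09 rad back past vertical (handle 269 mm up); fully pulled it points to the robot 0.35 rad above level (handle 47 mm in front of the anvil's centre, 132 mm up).
- press_lever (a joint): Lever angle, rad: 0 at rest (up, at its stop), growing as the handle is pulled toward the robot and down; 1.31 at the lower stop. The pad touches a front on the anvil at about 1.27. A spring returns it: 1 to 4 N at the handle, about 8 N at the lower stop with a front in place; let go, it snaps back.
- press_nose: Black round pad, 24 mm diameter, on a sprung plunger under the lever's arm; it comes down on the anvil's middle at the end of the stroke and presses a front there with 5 N on touching to 8 N at the lower stop. Origin: centre of the pad's lower face.
Mind the look-alikes: they are no part of the job. Of the things that look like the walnut_front, the larger one is meant.

How it is judged:
By the outcome, as a careful person would: the job done as asked, in the order asked, and still so for the second after the job is handed in, with the robot touching nothing.
It also fails if it takes over 72 s, if anything falls off the work surface, if the arm or the gripper's body presses on something with over 40 N, if the wrist force passes 120 N, or if a joint passes its speed limit or range.

## Robot

A 6-joint arm with a two-finger parallel gripper is mounted at the origin on the work surface. World frame = base frame: x ahead of the robot, y to its left, z up, the work surface at z = 0. Lengths are in m, angles in rad, forces in N, time in s.
With the tool pointing down it reaches from about 0.225 to 0.875 m from the base axis. Payload 3.4 kg.
Tool frame: the origin (TCP) lies on the mounting face of the last link; the fingertips stand 173 mm ahead of it and the grasp point (between the pads) lies 155 mm ahead of it (robot.tip_reach is the distance from the TCP to the fingertips, in m); z points along the fingers, y is the line along which they close (so a half turn about z gives the same grasp; the last joint's range is limited). The gripper opens to 85 mm and grips with 20 to 120 N. Pads are 22 mm wide; open, the fingers measure 114 mm over their backs; the gripper's body (76 mm by 85 mm) begins 54 mm behind the grasp point. The pads swing forward as they close: fully open they stand 13 mm farther back than shut.
Start: joints at [1.036, 0.276, 1.505, -0, 1.361, -0.121], TCP at [0.231, 0.526, 0.405] pointing down, gripper open.
Joint ranges: [-2.89, 2.89], [-0.75, 2.08], [0.22, 2.7], [-1.18, 4.32], [0.11, 2.71], [-2.7, 2.7]. Speed limits (rad/s): [2.57, 2.57, 3.14, 3.14, 3.14, 3.14].

## Interface

Orientations are given as a rotation vector (axis times angle).
In Python, from workcell import read_state, vision, job_done, robot gives the robot as it stands. The module is installed in compiled form; this text tells all that it offers.
- The arm moves only by the shell command python3 -m creep 'ROWS' [OPENING] [FORCE]. ROWS is JSON, a list of rows, each an object with "linear": the shift along the tool's x, y, z in m, a list of three; "angular": the turn, a rotation vector about the tool's x, y, z in degrees, a list of three. A call has 1 to 12 rows; each row is the pose to reach, as a shift and turn from the pose commanded when the call began, along the tool's axes at that moment; what a row does not reach only later rows make up. A row lasts 1/8 s, in which the tool goes at most 62.5 mm and 10.7 degrees, less where a joint would pass 70% of its speed; a pose out of reach is approached as far as the arm can. A call with a gripper value outside its range is refused whole. OPENING is the opening, from 0 (shut) to 1 (fully open), set as the call begins (- or left out, the last holds). The fingers move at their own pace and stop on an object; FORCE is the grip in N (left out, the last holds). Time passes only in rows, so rows that repeat a pose let the fingers close. It gives the time, the measured TCP pose, the force, the opening and the grip force at its end, in the units of the state.
- read_state(): the state, without advancing time (a new reading comes with each control period).
- vision.get_image(name): name is "side" or "top" or "wrist"; returns a dict with "image" (384x512x3 uint8, red, green, blue), "fov_y" (degrees; the focal length in pixels is half the picture's height over the tangent of half this angle, whatever the lens; pixels are square), "cx", "cy" (the principal point, pixels), "D" ([k1, k2, p1, p2, k3] as OpenCV has them; the pictures are not rectified), "R" (3x3) and "t" (3): a world point X has camera coordinates R X + t; the wrist camera has in their place "hand_eye" (4x4, takes a point from camera to tool coordinates, whose origin is the TCP and whose axes are the flange's). Camera axes: x right, y down, z forward; pixel columns grow to the right and rows downward; lengths in m; the calibration is good to about 2 mm. A picture is of the moment at which its call begins: read the wrist's pose just before it. There is no depth.
- job_done(): hands the job in; it is judged then, once.
The state is a dict: "time": time; "joint_pos": joint angles; "dq": joint speeds; "joint_efforts": joint torques, N m; "eef_pos": TCP position; "tcp_rot": TCP orientation; "contact_force": force on the tool from outside, world axes, zero at the start; "torque": the same for the moment, N m; "opening": finger opening in m; "grasp_force": force on a finger pad.
Only numpy, scipy, OpenCV 4.12 (cv2) and the standard library are available. Lean on these libraries where they do the work, as an engineer would, in place of code of your own. Each camera call takes 0.05 s, during which the arm holds its last target. There are 200 camera calls.

## Working session

There is one attempt and no reset: what is moved stays moved. The work goes in short steps, Python scripts to look and compute and a shell command to move; the robot and the scene stay as the last step left them, time stands still between calls to the robot, and variables do not carry over. Pictures are saved under pics/ and viewed, at most 10 in all, crops included, and the job is handed in when it is done.

```bash
mkdir -p pics; cat > h.py <<'E'
import numpy as np,cv2
from workcell import read_state,vision,job_done,robot
from scipy.spatial.transform import Rotation as Ro
def cam(n):
    s=read_state(); d=vision.get_image(n); im=d["image"]
    f=im.shape[0]/2/np.tan(np.radians(d["fov_y"])/2)
    K=np.array([[f,0,d["cx"]],[0,f,d["cy"]],[0,0,1]]);D=np.array(d["D"],float)
    if "R" in d: R,t=np.array(d["R"]),np.array(d["t"])
    else:
        H=np.array(d["hand_eye"]);T=np.eye(4);T[:3,:3]=Ro.from_rotvec(s["tcp_rot"]).as_matrix();T[:3,3]=s["eef_pos"]
        M=np.linalg.inv(T@H);R,t=M[:3,:3],M[:3,3]
    return dict(im=im,K=K,D=D,R=R,t=t)
def plane(c,px,z):
    u=cv2.undistortPoints(np.array(px,float).reshape(-1,1,2),c["K"],c["D"])[:,0]
    d=np.c_[u,np.ones(len(u))]@c["R"]; o=-c["R"].T@c["t"]
    return o+d*((z-o[2])/d[:,2])[:,None]
def proj(c,X):
    return cv2.projectPoints(np.array(X,float).reshape(-1,1,3),cv2.Rodrigues(c["R"])[0],c["t"],c["K"],c["D"])[0][:,0]
def save(n,im): cv2.imwrite("pics/"+n,cv2.cvtColor(im,cv2.COLOR_RGB2BGR))
E
python3 - <<'E'
from h import *
a=cam("top");b=cam("side");w=cam("wrist")
import pickle;pickle.dump((a,b,w),open("first.pkl","wb"))
im=np.vstack([np.hstack([a["im"],b["im"]]),np.hstack([w["im"],w["im"]*0])])
save("a.png",cv2.resize(im,(800,600),interpolation=cv2.INTER_AREA))
print(read_state())
for c in(a,b,w):print(-c["R"].T@c["t"],c["R"][2],c["D"],c["K"][0,0])
E
```

```text
{'time': 0.15, 'joint_pos': array([ 1.03597721e+00,  2.76457928e-01,  1.50582921e+00, -1.36805219e-06,
        1.36071554e+00, -1.20975710e-01]), 'dq': array([ 0.00112252, -0.00130774, -0.00150832,  0.00034616,  0.00039006,
       -0.00095263]), 'joint_efforts': array([ 1.66557813e-03, -4.17143798e+01, -2.46032166e+01, -7.90671652e-05,
        7.66674348e-03,  4.71639410e-06]), 'eef_pos': array([0.23114087, 0.52633307, 0.40403881]), 'tcp_rot': array([-6.45341089e-01, -3.07413237e+00,  2.09721921e-03]), 'contact_force': array([-0.64979113, -0.5800996 ,  0.34978847]), 'torque': array([-0.00689941,  0.01110945,  0.0254454 ]), 'grasp_force': 0.0, 'opening': 0.08557534354158937}
[ 0.24400327 -0.13468716  1.62239152] [ 1.92212764e-01  1.09885859e-04 -9.81353270e-01] [-0.14221516  0.          0.          0.          0.        ] 490.227065532232
[ 0.01417278 -0.65080878  0.87020173] [ 0.49799058  0.51771946 -0.69568092] [0.02162114 0.         0.         0.         0.        ] 379.7943738809338
[0.16212557 0.55495717 0.37478337] [ 0.26858373 -0.11959677 -0.95580301] [-0.04946499  0.          0.          0.          0.        ] 312.76293341162
```

View pics/a.png

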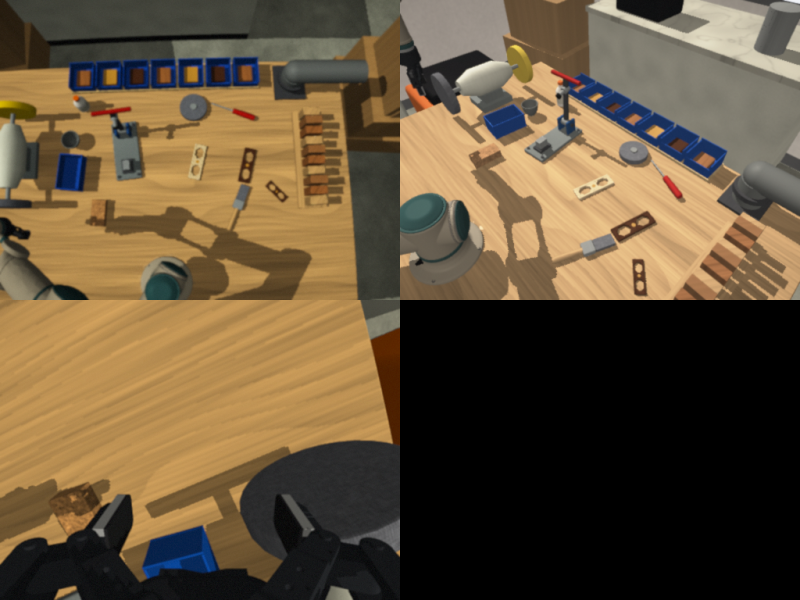

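The top view (x1.28 for full-size pixels) shows two dark fronts, one at about (316,211) and a smaller one at (354,243). The maple front is at (255,207), and the press is at (163,190) with its red handle at about (142,142). The larger dark front, at (316,211), is the one meant. I'll measure sizes and confirm in a crop.

```bash
python3 - <<'E'
from h import *
import pickle
a,b,w=pickle.load(open("first.pkl","rb"))
for nm,c in(("top",a),("side",b)):
    hsv=cv2.cvtColor(c["im"],cv2.COLOR_RGB2HSV)
    for k,m,z in(("dark",cv2.inRange(hsv,(0,60,15),(25,255,105)),.01),("red",cv2.inRange(hsv,(0,170,90),(6,255,255))|cv2.inRange(hsv,(174,170,90),(180,255,255)),.27),("blue",cv2.inRange(hsv,(100,120,30),(125,255,255)),.08),("grey",cv2.inRange(hsv,(90,15,40),(125,110,220)),.015)):
        for q in cv2.findContours(m,cv2.RETR_EXTERNAL,cv2.CHAIN_APPROX_NONE)[0]:
            if cv2.contourArea(q)<60: continue
            r=cv2.minAreaRect(q)
            bx=cv2.boxPoints(r); P=plane(c,bx,z)
            L=np.linalg.norm(P[1]-P[0]),np.linalg.norm(P[2]-P[1]); e=(P[1]-P[0]) if L[0]>L[1] else P[2]-P[1]
            if .02<max(L)<.35: print(nm,k,np.round(r[0]),"size",np.round(L,3),"ctr",P.mean(0).round(4)[:2],"yaw",round(float(np.degrees(np.arctan2(e[1],e[0]))),1))
i=a["im"][115:285,80:390]; j=b["im"][60:390,150:370]
A=cv2.resize(i,None,fx=2.58,fy=2.58,interpolation=3)
save("b.png",A)
j=b["im"][90:360,150:350];save("c.png",cv2.resize(j,None,fx=2.2,fy=2.2,interpolation=3))
E
```

```text
top dark [428. 243.] size [0.059 0.02 ] ctr [ 0.3588 -0.7252] yaw -92.1
top dark [358. 248.] size [0.031 0.067] ctr [ 0.3507 -0.4826] yaw -137.3
top dark [414. 236.] size [0.17  0.088] ctr [ 0.3841 -0.6793] yaw -91.9
top dark [424. 219.] size [0.06  0.025] ctr [ 0.4405 -0.7177] yaw -87.8
top dark [117. 222.] size [0.149 0.07 ] ctr [0.4561 0.3151] yaw -1.2
top dark [317. 211.] size [0.147 0.054] ctr [ 0.4771 -0.3532] yaw -15.0
top dark [412. 199.] size [0.176 0.097] ctr [ 0.5097 -0.6811] yaw -91.4
top dark [422. 184.] size [0.053 0.021] ctr [ 0.5605 -0.7185] yaw -91.4
top dark [108. 181.] size [0.067 0.088] ctr [0.5997 0.3511] yaw -101.5
top dark [226. 167.] size [0.192 0.053] ctr [ 0.6371 -0.0538] yaw -78.6
top dark [187. 190.] size [0.071 0.242] ctr [0.5623 0.0784] yaw -173.8
top dark [408. 162.] size [0.175 0.1  ] ctr [ 0.6389 -0.6804] yaw -91.0
top dark [502. 143.] size [0.066 0.052] ctr [ 0.7018 -1.0351] yaw -90.4
top dark [123. 137.] size [0.055 0.143] ctr [0.7534 0.3048] yaw -100.7
top dark [260. 142.] size [0.119 0.058] ctr [ 0.7201 -0.17  ] yaw -25.6
top dark [175.  97.] size
[... 1216 characters left out ...]
 size [0.017 0.078] ctr [ 0.5749 -0.6169] yaw -90.3
side dark [430. 311.] size [0.017 0.075] ctr [ 0.6598 -0.6176] yaw -90.3
side dark [441. 297.] size [0.018 0.075] ctr [ 0.7166 -0.6166] yaw -90.5
side dark [298. 290.] size [0.156 0.054] ctr [ 0.4758 -0.3549] yaw -15.3
side dark [356. 185.] size [0.068 0.069] ctr [ 0.9164 -0.2278] yaw -92.4
side dark [273. 137.] size [0.075 0.051] ctr [0.9178 0.1512] yaw 10.5
side red [348. 239.] size [0.02  0.074] ctr [ 0.4961 -0.4376] yaw -111.2
side red [212.  98.] size [0.031 0.16 ] ctr [0.6567 0.1789] yaw -85.8
side blue [218. 162.] size [0.03  0.093] ctr [0.6119 0.1181] yaw -131.2
side blue [135. 154.] size [0.174 0.187] ctr [0.4428 0.3461] yaw -110.3
```

View pics/b.png

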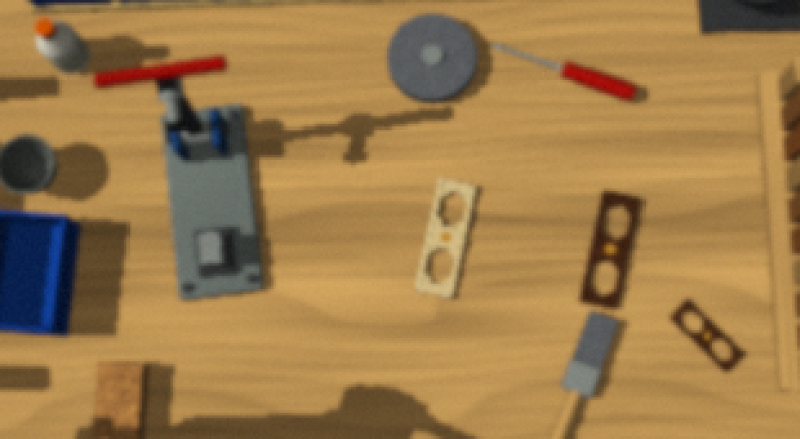

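View pics/c.png

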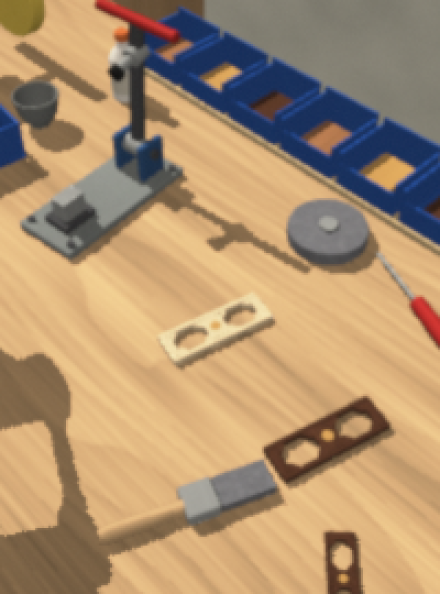

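The first crop shows the large walnut front at crop (611,248), with the small look-alike at (707,334), maple at (446,237), anvil top at (212,250) and handle at (160,71). The measured sizes settle it: the large one is about 150x54 mm and the small one 67x31 mm. The side crop agrees, with walnut at (328,437). Next I plan the hover over the walnut front.

```bash
cat >> h.py <<'E'
def goal(p,yaw,ref=None):
    """shift (tool axes, m) and turn (deg rotvec) to TCP p, pointing down, tool y at heading yaw or yaw+pi (nearest)"""
    s=read_state(); R0=Ro.from_rotvec(s["tcp_rot"]); best=None
    for q in(yaw,yaw+180):
        y=np.array([np.cos(np.radians(q)),np.sin(np.radians(q)),0]);z=np.array([0,0,-1.]);x=np.cross(y,z)
        d=(R0.inv()*Ro.from_matrix(np.c_[x,y,z]))
        print("yaw",q,"lin",R0.inv().apply(np.array(p)-s["eef_pos"]).round(4),"ang",np.degrees(d.as_rotvec()).round(2),"q6",s["joint_pos"][5].round(2))
E
python3 - <<'E'
from h import *
import pickle
a,b,w=pickle.load(open("first.pkl","rb"))
f=lambda P:np.array(P)/2.58+[80,115]
print("anvil top",plane(a,[f([211,251])],.06), "plate",plane(a,f([[183,299],[267,288],[242,108],[165,118]]),.015))
g=lambda P:np.array(P)/2.2+[150,90]
print("side anvil",plane(b,[g([71,200])],.06),"plate",plane(b,g([[23,224],[71,258],[183,172]]),.015))
print(Ro.from_rotvec(read_state()["tcp_rot"]).as_matrix().round(3))
goal([.477,-.354,.34],75)
E
```

```text
anvil top [[0.47881179 0.15432467 0.06      ]] plate [[0.42411498 0.19854861 0.015     ]
 [0.43600518 0.08993594 0.015     ]
 [0.67497156 0.12346013 0.015     ]
 [0.66434056 0.22595993 0.015     ]]
side anvil [[0.48421737 0.14318152 0.06      ]] plate [[0.42748188 0.19433763 0.015     ]
 [0.43587397 0.0883544  0.015     ]
 [0.67696388 0.11636128 0.015     ]]
[[-0.916  0.402 -0.001]
 [ 0.402  0.916 -0.001]
 [ 0.    -0.001 -1.   ]]
yaw 75 lin [-0.5791 -0.7071  0.0649] ang [-0.08 -0.02 -8.71] q6 -0.12
yaw 255 lin [-0.5791 -0.7071  0.0649] ang [-2.0000e-02  1.2000e-01  1.7129e+02] q6 -0.12
```

```bash
python3 -m creep '[{"linear":[-0.03,-0.04,0],"angular":[0,0,0]},{"linear":[-0.065,-0.08,0],"angular":[0,0,-1]},{"linear":[-0.10,-0.125,0],"angular":[0,0,-2]},{"linear":[-0.14,-0.17,0],"angular":[0,0,-3]},{"linear":[-0.18,-0.215,0],"angular":[0,0,-4]},{"linear":[-0.215,-0.26,0],"angular":[0,0,-5]},{"linear":[-0.25,-0.305,0],"angular":[0,0,-6]},{"linear":[-0.285,-0.35,0],"angular":[0,0,-7]},{"linear":[-0.32,-0.395,0],"angular":[0,0,-8]},{"linear":[-0.36,-0.44,0],"angular":[0,0,-9]},{"linear":[-0.40,-0.485,0],"angular":[0,0,-9]},{"linear":[-0.44,-0.53,0],"angular":[0,0,-9]}]' 1; python3 -c "
from h import *
goal([.477,-.354,.34],75)"
```

```text
time: 1.65
eef_pos: [0.421, -0.1377, 0.4047]
tcp_rot: [0.403, 3.115, 0.001]
contact_force: [1.3, 0.9, 0.0]
opening: 0.0852
grasp_force: 0.0
yaw 75 lin [-0.1092 -0.1949  0.0646] ang [0.03 0.02 0.24] q6 -1.79
yaw 255 lin [-0.1092 -0.1949  0.0646] ang [-4.0000e-02  5.0000e-02 -1.7976e+02] q6 -1.79
```

```bash
python3 -m creep '[{"linear":[-0.027,-0.048,0],"angular":[0,0,0]},{"linear":[-0.054,-0.097,0.02],"angular":[0,0,0]},{"linear":[-0.08,-0.145,0.04],"angular":[0,0,0]},{"linear":[-0.10,-0.18,0.06],"angular":[0,0,0]},{"linear":[-0.109,-0.195,0.065],"angular":[0,0,0]},{"linear":[-0.109,-0.195,0.065],"angular":[0,0,0]},{"linear":[-0.109,-0.195,0.065],"angular":[0,0,0]}]'; python3 - <<'E'
from h import *
c=cam("wrist");save("w1.png",c["im"])
hsv=cv2.cvtColor(c["im"],cv2.COLOR_RGB2HSV)
m=cv2.inRange(hsv,(0,60,15),(25,255,125))
for q in cv2.findContours(m,cv2.RETR_EXTERNAL,cv2.CHAIN_APPROX_NONE)[0]:
    if cv2.contourArea(q)<1500: continue
    P=plane(c,q[:,0],.01)[:,:2]; r=cv2.minAreaRect(P.astype(np.float32))
    print(r,q[:,0].mean(0))
m=cv2.inRange(hsv,(12,150,150),(28,255,255))
for q in cv2.findContours(m,cv2.RETR_EXTERNAL,cv2.CHAIN_APPROX_NONE)[0]:
    if 40<cv2.contourArea(q)<1500: print("brass?",q[:,0].mean(0),plane(c,[q[:,0].mean(0)],.01)[0])
E
```

```text
time: 2.52
eef_pos: [0.4768, -0.3506, 0.3405]
tcp_rot: [0.401, 3.116, 0.001]
contact_force: [-0.5, -0.2, 0.2]
opening: 0.0857
grasp_force: 0.0
((0.5854697823524475, -0.47434645891189575), (0.44550493359565735, 0.19885854423046112), 68.21487426757812) [176.80012114 296.19866747]
((0.4770265221595764, -0.3557773530483246), (0.05716495215892792, 0.14927934110164642), 75.16415405273438) [256.80253165 171.47088608]
((0.49158942699432373, -0.1705353558063507), (0.01502898707985878, 0.14753685891628265), 76.33235168457031) [443.81230769 140.40923077]
((0.3633921146392822, -0.47152045369148254), (0.10275072604417801, 0.037225447595119476), 44.20641326904297) [104.11313869  94.32481752]
((0.2766033709049225, -0.5118514895439148), (0.04184810444712639, 0.10392732173204422), 12.840982437133789) [33.75875486 19.63035019]
brass? [259.94117647 178.47058824] [ 0.47844948 -0.35229531  0.01      ]
brass? [474.13513514 146.27027027] [ 0.49993489 -0.13920403  0.01      ]
brass? [104.76  93.72] [ 0.36271615 -0.47161363  0.01      ]
```

View pics/w1.png

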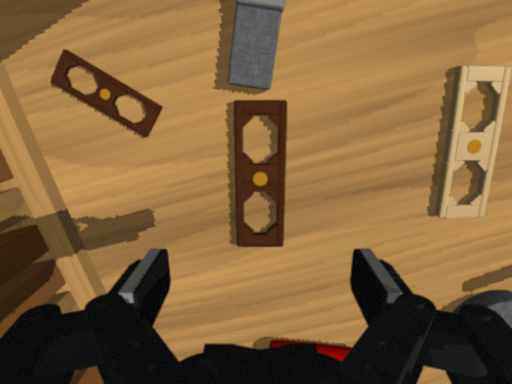

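The wrist view shows the walnut front centred at (260,178), clear of the spatula at (255,45). The small look-alike is at (105,94) and the maple front at (474,146). I'll grip at (0.478,-0.353), width axis at 75 degrees.

```bash
python3 -c "
from h import *
print(robot.tip_reach); goal([.478,-.353,.181],75.1)"
```

```text
0.1734
yaw 75.1 lin [-0.0017 -0.0021  0.1597] ang [0.01 0.04 0.25] q6 -2.07
yaw 255.1 lin [-0.0017 -0.0021  0.1597] ang [-6.0000e-02  2.0000e-02 -1.7975e+02] q6 -2.07
```

```bash
python3 -m creep '[{"linear":[-0.002,-0.002,0.05],"angular":[0,0,0]},{"linear":[-0.002,-0.002,0.10],"angular":[0,0,0]},{"linear":[-0.002,-0.002,0.14],"angular":[0,0,0]},{"linear":[-0.002,-0.002,0.155],"angular":[0,0,0]},{"linear":[-0.002,-0.002,0.16],"angular":[0,0,0]},{"linear":[-0.002,-0.002,0.16],"angular":[0,0,0]}]' 0.78 25; python3 -m creep '[{"linear":[0,0,0.003],"angular":[0,0,0]},{"linear":[0,0,0.006],"angular":[0,0,0]},{"linear":[0,0,0.006],"angular":[0,0,0]}]'; python3 -c "
from h import *
goal([.478,-.353,.181],75.1);c=cam('wrist');save('w2.png',c['im'][150:384])"
```

```text
time: 3.32
eef_pos: [0.4789, -0.3546, 0.1811]
tcp_rot: [0.401, 3.114, -0.002]
contact_force: [0.6, 0.2, -0.0]
opening: 0.0667
grasp_force: 0.0
time: 3.7
eef_pos: [0.4783, -0.3544, 0.1738]
tcp_rot: [0.402, 3.116, 0.0]
contact_force: [0.9, -0.9, -1.0]
opening: 0.0665
grasp_force: 0.0
yaw 75.1 lin [ 0.0006  0.0013 -0.0072] ang [0.   0.01 0.19] q6 -2.07
yaw 255.1 lin [ 0.0006  0.0013 -0.0072] ang [-1.0000e-02  1.0000e-02 -1.7981e+02] q6 -2.07
```

View pics/w2.png

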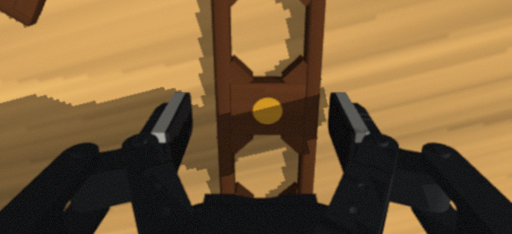

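Between the fingers, the inlay is at crop (267,110) and the front spans columns 214–325, with the fingertips at 190 and 332. So the front sits a few mm to the right of centre. I'll check where the grasp centre projects in this view.

```bash
python3 - <<'E'
from h import *
s=read_state();T=Ro.from_rotvec(s["tcp_rot"]);c=cam("wrist")
for P in([0,0,.164],[0,.033,.164],[0,-.033,.164],[.011,.033,.168],[-.011,.033,.168],[.011,-.033,.168],[-.011,-.033,.168]): print(P,(proj(c,T.apply(P)+s["eef_pos"])-[0,150]).round())
hsv=cv2.cvtColor(c["im"],cv2.COLOR_RGB2HSV)
m=cv2.inRange(hsv,(12,150,100),(28,255,255))
for q in cv2.findContours(m,cv2.RETR_EXTERNAL,cv2.CHAIN_APPROX_NONE)[0]:
    u=cv2.minEnclosingCircle(q)
    if 10<u[1]<25: p=plane(c,[u[0]],.01)[0];print("brass",u,p,"tool",T.inv().apply(p-s["eef_pos"]).round(4))
E
```

```text
[0, 0, 0.164] [[263. 110.]]
[0, 0.033, 0.164] [[331. 110.]]
[0, -0.033, 0.164] [[195. 110.]]
[0.011, 0.033, 0.168] [[331.  85.]]
[-0.011, 0.033, 0.168] [[328. 125.]]
[0.011, -0.033, 0.168] [[195.  85.]]
[-0.011, -0.033, 0.168] [[198. 125.]]
brass ((266.71429443359375, 259.0), 15.01708984375) [ 0.47820577 -0.35252976  0.01      ] tool [0.0006 0.0018 0.1637]
```

```bash
python3 -m creep '[{"linear":[0,0.002,0.002],"angular":[0,0,0]},{"linear":[0,0.002,0.002],"angular":[0,0,0]}]'; python3 -m creep '[{"linear":[0,0,0],"angular":[0,0,0]},{"linear":[0,0,0],"angular":[0,0,0]},{"linear":[0,0,0],"angular":[0,0,0]},{"linear":[0,0,0],"angular":[0,0,0]},{"linear":[0,0,0],"angular":[0,0,0]},{"linear":[0,0,0],"angular":[0,0,0]}]' 0.3 30; python3 -m creep '[{"linear":[0,0,-0.02],"angular":[0,0,0]},{"linear":[0,0,-0.07],"angular":[0,0,0]},{"linear":[0,0,-0.12],"angular":[0,0,0]},{"linear":[0,0,-0.15],"angular":[0,0,0]},{"linear":[0,0,-0.16],"angular":[0,0,0]}]';python3 - <<'E'
from h import *
c=cam("wrist");save("w3.png",c["im"])
# pre-place hover 0.10 short of anvil
goal([.486,.149,.33],7)
E
```

```text
time: 4.05
eef_pos: [0.4788, -0.3523, 0.1714]
tcp_rot: [-0.402, -3.115, -0.001]
contact_force: [-0.2, -0.2, 0.4]
opening: 0.0663
grasp_force: 0.0
time: 4.8
eef_pos: [0.4789, -0.3526, 0.1718]
tcp_rot: [0.402, 3.115, -0.0]
contact_force: [-0.5, 0.9, 3.0]
opening: 0.0491
grasp_force: 31.9
time: 5.42
eef_pos: [0.479, -0.3526, 0.3334]
tcp_rot: [0.402, 3.113, -0.003]
contact_force: [-0.0, -0.7, -1.1]
opening: 0.0487
grasp_force: 31.7
yaw 7 lin [0.1205 0.487  0.0025] ang [2.00e-02 1.70e-01 6.83e+01] q6 -2.07
yaw 187 lin [0.1205 0.487  0.0025] ang [-1.900e-01  2.000e-02 -1.117e+02] q6 -2.07
```

View pics/w3.png

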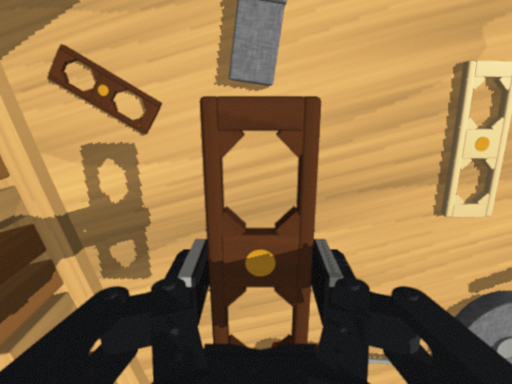

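The front hangs square in the grip, inlay at (260,263) centred between the pads. Next I carry it to a hover beside the press, where the wrist camera can see the anvil.

```bash
python3 -m creep '[{"linear":[0.006,0.03,-0.027],"angular":[0,0,5]},{"linear":[0.015,0.07,-0.027],"angular":[0,0,13]},{"linear":[0.024,0.115,-0.027],"angular":[0,0,21]},{"linear":[0.033,0.16,-0.027],"angular":[0,0,29]},{"linear":[0.043,0.205,-0.027],"angular":[0,0,37]},{"linear":[0.052,0.25,-0.027],"angular":[0,0,45]},{"linear":[0.061,0.295,-0.027],"angular":[0,0,53]},{"linear":[0.07,0.335,-0.027],"angular":[0,0,61]},{"linear":[0.076,0.366,-0.027],"angular":[0,0,68]},{"linear":[0.076,0.366,-0.027],"angular":[0,0,68]},{"linear":[0.076,0.366,-0.027],"angular":[0,0,68]}]'; python3 - <<'E'
from h import *
c=cam("wrist");save("w4.png",cv2.resize(c["im"],(768,576),interpolation=3))
import pickle;pickle.dump(c,open("w4.pkl","wb"))
goal([.486,.149,.33],7)
for X in([.486,.149,.06],[.431,.143,.015],[.655,.178,.269]):print(X,proj(c,X))
E
```

```text
time: 6.85
eef_pos: [0.498, 0.0205, 0.3574]
tcp_rot: [-2.073, -2.358, 0.003]
contact_force: [0.4, 0.0, -0.7]
opening: 0.0493
grasp_force: 31.7
yaw 7 lin [0.1294 0.0045 0.0277] ang [-0.11  0.01  0.31] q6 -0.23
yaw 187 lin [0.1294 0.0045 0.0277] ang [-1.0000e-02 -1.8000e-01 -1.7969e+02] q6 -0.23
[0.486, 0.149, 0.06] [[267.25114596  24.62031586]]
[0.431, 0.143, 0.015] [[206.01649148  34.56809766]]
[0.655, 0.178, 0.269] [[-150.6232497  372.7038733]]
```

View pics/w4.png

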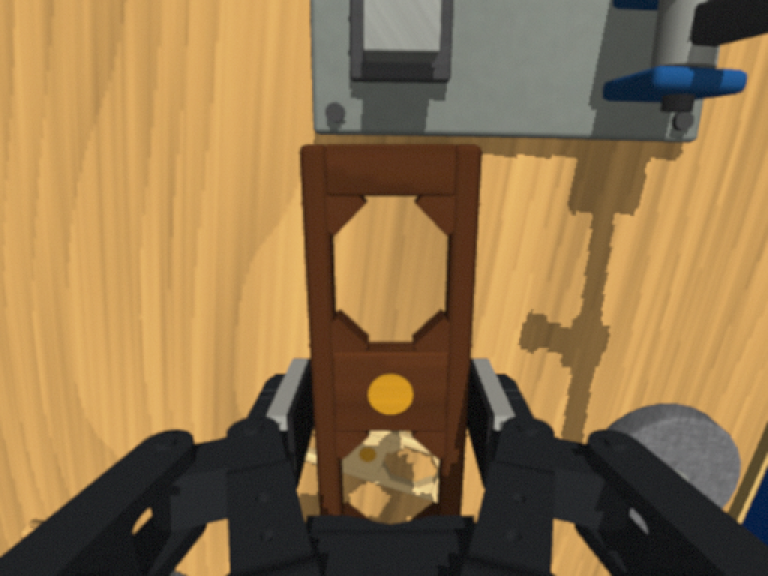

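The press plate fills the top of the view, with near corners at about (317,133) and (697,141) in the 1.5x picture. The anvil top's near edge runs from (363,51) to (440,52). I'll compute the press pose from these.

```bash
python3 - <<'E'
from h import *
import pickle
c=pickle.load(open("w4.pkl","rb"))
P=plane(c,np.array([[317,132],[697,140.5],[312,1]])/1.5,.015);A=plane(c,np.array([[363,51],[440,52]])/1.5,.06)
e=P[1]-P[0];yaw=np.arctan2(e[1],e[0]);print(P,"len",np.linalg.norm(e),"yaw",np.degrees(yaw))
x=np.array([np.cos(yaw),np.sin(yaw)]);y=np.array([-x[1],x[0]])
print("from plate",P[0,:2]+.055*x+.055*y,P[1,:2]-.195*x+.055*y,"anvil edge",A,"len",np.linalg.norm(A[1]-A[0]),"ctr",A.mean(0)[:2]+.014*y)
# held-front yaw: brass and far edge in image
E
```

```text
[[0.44008716 0.0966054  0.015     ]
 [0.68495812 0.12503981 0.015     ]
 [0.43027029 0.17142287 0.015     ]] len 0.2465163284291899 yaw 6.623520629066482
from plate [0.48837609 0.15758228] [0.48491567 0.15718045] anvil edge [[0.46725483 0.13976022 0.06      ]
 [0.50727524 0.14447647 0.06      ]] len 0.04029734543975052 ctr [0.4856502 0.1560249]
```

```bash
python3 -m creep '[{"linear":[0.02,0,0],"angular":[0,0,0.4]},{"linear":[0.035,0,0],"angular":[0,0,0.7]},{"linear":[0.035,0,0],"angular":[0,0,0.7]},{"linear":[0.035,0,0],"angular":[0,0,0.7]}]'; python3 - <<'E'
from h import *
c=cam("wrist");save("w5.png",cv2.resize(c["im"][:260],None,fx=1.5,fy=1.5,interpolation=3))
import pickle;s=read_state();pickle.dump((c,s),open("w5.pkl","wb"))
goal([.4857,.1565,.33],6.6)
E
```

```text
time: 7.4
eef_pos: [0.4939, 0.0551, 0.3587]
tcp_rot: [2.09, 2.345, -0.0]
contact_force: [0.4, 0.0, -0.3]
opening: 0.0489
grasp_force: 31.7
yaw 6.6 lin [0.1017 0.0035 0.0286] ang [ 0.01  0.03 -0.02] q6 -0.14
yaw 186.6 lin [0.1017 0.0035 0.0286] ang [ 4.0000e-02 -1.0000e-02  1.7998e+02] q6 -0.14
```

View pics/w5.png

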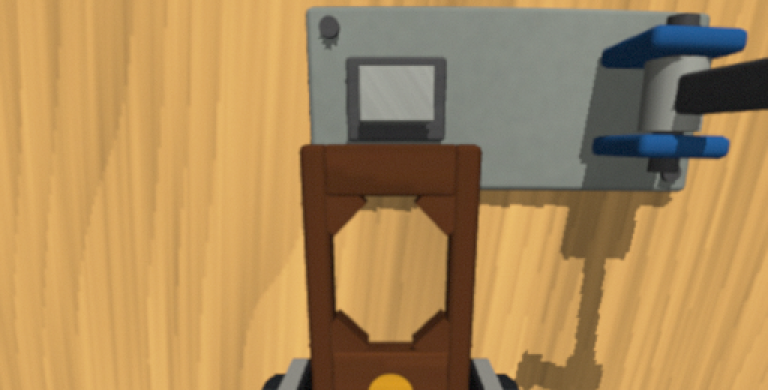

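The anvil top is fully visible at (359,66)–(435,121), with its collar around it. Now I compute the anvil's centre and yaw, and where the held front's inlay and axis sit in the tool frame.

```bash
python3 - <<'E'
from h import *
import pickle
c,s=pickle.load(open("w5.pkl","rb"));T=Ro.from_rotvec(s["tcp_rot"])
g=cv2.cvtColor(c["im"],cv2.COLOR_RGB2GRAY); roi=np.zeros_like(g);roi[36:88,226:302]=255
m=((g>130)&(roi>0)).astype(np.uint8)*255
q=max(cv2.findContours(m,cv2.RETR_EXTERNAL,cv2.CHAIN_APPROX_NONE)[0],key=cv2.contourArea)
r=cv2.minAreaRect(plane(c,q[:,0],.06)[:,:2].astype(np.float32));print("anvil auto",r,cv2.boundingRect(q))
A=plane(c,np.array([[359,66],[434,67],[435,121.5],[359,121]])/1.5,.06);print("anvil hand",A.mean(0))
C=plane(c,np.array([[347,57],[446,58],[443,140],[348,140]])/1.5,.027);print("collar",C.mean(0),np.linalg.norm(C[0]-C[1]),np.linalg.norm(C[1]-C[2]))
B=plane(c,np.array([[308,8],[709,13],[686,189]])/1.5,.015);e=B[1]-B[0];print("plate yaw",np.degrees(np.arctan2(e[1],e[0])),np.linalg.norm(e),np.linalg.norm(B[2]-B[1]),"ctr",B[0]+ .0*e)
x=e[:2]/np.linalg.norm(e[:2]);y=np.array([-x[1],x[0]]);print("anvil from plate",B[0,:2]+.055*x-.055*y,B[1,:2]-.195*x-.055*y)
zt=s["eef_pos"][2]-.1618
hsv=cv2.cvtColor(c["im"],cv2.COLOR_RGB2HSV);m=cv2.inRange(hsv,(12,180,120),(28,255,255));m[:220]=0;m[300:]=0;m[:,:230]=0;m[:,290:]=0
q=max(cv2.findContours(m,cv2.RETR_EXTERNAL,cv2.CHAIN_APPROX_NONE)[0],key=cv2.contourArea);u=cv2.minEnclosingCircle(q)
print("brass",u,"tool",T.inv().apply(plane(c,[u[0]],zt)[0]-s["eef_pos"]))
E=T.inv().apply(plane(c,np.array([[302,150],[481,150],[318,390],[465,390]])/1.5,zt)-s["eef_pos"]);print("front edges tool",E.round(4))
E
```

```text
anvil auto ((0.48527219891548157, 0.15646591782569885), (0.03899125009775162, 0.0265519879758358), 6.633530616760254) (240, 44, 49, 36)
anvil hand [0.48566881 0.15568653 0.06      ]
collar [0.48564122 0.15601435 0.027     ] 0.058598390999598515 0.046839513056044
plate yaw 6.832506731371654 0.2459372806273726 0.10757026836021298 ctr [0.42686002 0.20305957 0.015     ]
anvil from plate [0.48801262 0.15499337] [0.48397875 0.15451004]
brass ((260.0, 262.5), 15.403021812438965) tool [-0.00144353 -0.00029336  0.1618007 ]
front edges tool [[ 7.300e-02 -2.430e-02  1.618e-01]
 [ 7.300e-02  2.450e-02  1.618e-01]
 [-1.000e-04 -2.320e-02  1.618e-01]
 [-1.000e-04  2.350e-02  1.618e-01]]
```

```bash
python3 -m creep '[{"linear":[0.03,0.001,0],"angular":[0,0,0]},{"linear":[0.07,0.002,0],"angular":[0,0,0]},{"linear":[0.095,0.003,0.02],"angular":[0,0,0]},{"linear":[0.1027,0.0033,0.06],"angular":[0,0,0]},{"linear":[0.1027,0.0033,0.09],"angular":[0,0,0]},{"linear":[0.1027,0.0033,0.11],"angular":[0,0,0]},{"linear":[0.1027,0.0033,0.117],"angular":[0,0,0]},{"linear":[0.1027,0.0033,0.12],"angular":[0,0,0]},{"linear":[0.1027,0.0033,0.12],"angular":[0,0,0]}]'; python3 -c "
from h import *
goal([.4854,.1574,.2318],6.65)"
```

```text
time: 8.57
eef_pos: [0.4857, 0.1578, 0.2393]
tcp_rot: [2.09, 2.345, 0.002]
contact_force: [0.5, -0.1, -0.1]
opening: 0.0496
grasp_force: 31.6
yaw 6.65 lin [-0.0004 -0.0004  0.0075] ang [ 0.08 -0.   -0.07] q6 0.06
yaw 186.65 lin [-0.0004 -0.0004  0.0075] ang [-1.0000e-02 -1.2000e-01  1.7993e+02] q6 0.06
```

```bash
python3 -m creep '[{"linear":[0,0,0.003],"angular":[0,0,0]},{"linear":[0,0,0.005],"angular":[0,0,0]},{"linear":[0,0,0.006],"angular":[0,0,0]},{"linear":[0,0,0.006],"angular":[0,0,0]}]'; python3 -m creep '[{"linear":[0,0,0.001],"angular":[0,0,0]},{"linear":[0,0,0.001],"angular":[0,0,0]}]'; python3 - <<'E'
from h import *
print(read_state()["contact_force"])
c=cam("side");save("s1.png",cv2.resize(c["im"][60:240,110:340],None,fx=3,fy=3,interpolation=3))
E
```

```text
time: 9.07
eef_pos: [0.4853, 0.158, 0.2327]
tcp_rot: [-2.09, -2.345, -0.0]
contact_force: [0.7, 0.3, -0.4]
opening: 0.0489
grasp_force: 31.6
time: 9.32
eef_pos: [0.4854, 0.158, 0.2318]
tcp_rot: [2.09, 2.345, 0.0]
contact_force: [-1.0, -0.3, 0.2]
opening: 0.049
grasp_force: 31.7
[-1.04209257 -0.25977358  0.17677225]
```

View pics/s1.png

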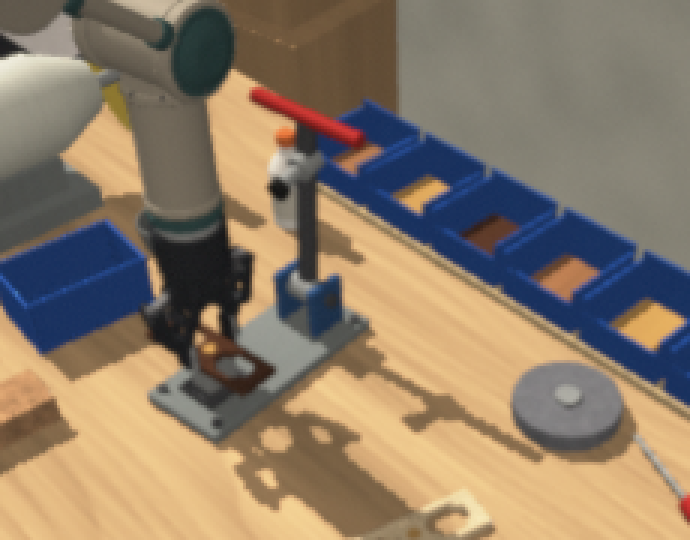

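The front sits on or just above the anvil (inlay at crop (212,350)), square to the press. I'll lower in small steps until there is contact.

```bash
for i in 1 2 3; do python3 -m creep '[{"linear":[0,0,0.0005],"angular":[0,0,0]},{"linear":[0,0,0.0005],"angular":[0,0,0]}]' | grep -E 'eef|contact'; done
```

```text
eef_pos: [0.4853, 0.158, 0.2318]
contact_force: [-1.3, -0.9, 5.4]
eef_pos: [0.4853, 0.158, 0.2318]
contact_force: [-2.6, -1.0, 9.2]
eef_pos: [0.4853, 0.158, 0.2317]
contact_force: [-3.8, -0.5, 12.2]
```

Contact. I back off 1 mm so the front rests lightly, open, and retreat straight up.

```bash
python3 -m creep '[{"linear":[0,0,-0.001],"angular":[0,0,0]},{"linear":[0,0,-0.001],"angular":[0,0,0]}]'; python3 -m creep '[{"linear":[0,0,0],"angular":[0,0,0]},{"linear":[0,0,0],"angular":[0,0,0]},{"linear":[0,0,0],"angular":[0,0,0]},{"linear":[0,0,0],"angular":[0,0,0]},{"linear":[0,0,0],"angular":[0,0,0]}]' 0.85; python3 -m creep '[{"linear":[0,0,-0.01],"angular":[0,0,0]},{"linear":[0,0,-0.04],"angular":[0,0,0]},{"linear":[0,0,-0.09],"angular":[0,0,0]},{"linear":[0,0,-0.13],"angular":[0,0,0]},{"linear":[0,0,-0.15],"angular":[0,0,0]},{"linear":[0,0,-0.15],"angular":[0,0,0]}]';python3 - <<'E'
from h import *
c=cam("wrist");b=cam("side")
A=cv2.resize(c["im"][100:384],None,fx=1,fy=1);save("w6.png",np.vstack([A,cv2.resize(b["im"][140:215,130:260],(512,295),interpolation=3)]))
s=read_state()
hsv=cv2.cvtColor(c["im"],cv2.COLOR_RGB2HSV);m=cv2.inRange(hsv,(12,180,120),(28,255,255))
for q in cv2.findContours(m,cv2.RETR_EXTERNAL,cv2.CHAIN_APPROX_NONE)[0]:
    u=cv2.minEnclosingCircle(q)
    if 5<u[1]<25: print(u,plane(c,[u[0]],.07))
m=cv2.inRange(hsv,(0,60,15),(25,255,125))
for q in cv2.findContours(m,cv2.RETR_EXTERNAL,cv2.CHAIN_APPROX_NONE)[0]:
    if cv2.contourArea(q)>1500: print(cv2.minAreaRect(plane(c,q[:,0],.07)[:,:2].astype(np.float32)))
print(s["eef_pos"],s["joint_pos"][5])
E
```

```text
time: 10.38
eef_pos: [0.4854, 0.1579, 0.2318]
tcp_rot: [2.09, 2.345, 0.001]
contact_force: [-1.6, 0.3, 6.5]
opening: 0.0491
grasp_force: 32.5
time: 11.0
eef_pos: [0.4853, 0.1579, 0.2311]
tcp_rot: [-2.09, -2.345, -0.0]
contact_force: [0.1, -0.0, 0.1]
opening: 0.0725
grasp_force: 0.0
time: 11.75
eef_pos: [0.4856, 0.158, 0.3835]
tcp_rot: [2.088, 2.343, 0.006]
contact_force: [0.4, -0.3, -1.0]
opening: 0.0723
grasp_force: 0.0
((258.0, 180.64999389648438), 7.760410785675049) [[0.48519011 0.15710307 0.07      ]]
((0.6130563020706177, 0.1284022331237793), (0.17636950314044952, 0.3462974727153778), 81.71332550048828)
((0.33518075942993164, 0.24089479446411133), (0.10776855051517487, 0.0718996673822403), 27.418935775756836)
((0.5788678526878357, 0.3061172068119049), (0.06211433187127113, 0.0324464775621891), 8.149993896484375)
((0.46513301134109497, 0.28432491421699524), (0.12694670259952545, 0.04723039269447327), 6.5902814865112305)
[0.48488683 0.15784721 0.38087085] 0.06311557453656666
```

View pics/w6.png

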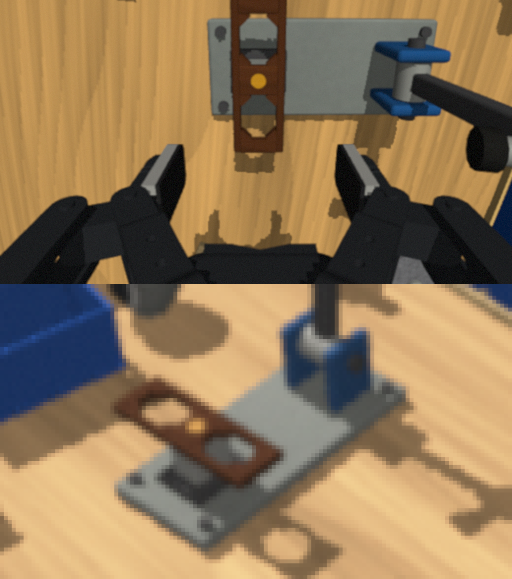

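The front lies level and square on the anvil, inlay at (258,181) in the full wrist image, about 1 mm from the anvil's centre. Next I move above the handle's near (-y) side.

```bash
python3 -m creep '[{"linear":[-0.01,0,-0.04],"angular":[0,0,0]},{"linear":[-0.03,0.02,-0.08],"angular":[0,0,0]},{"linear":[-0.047,0.06,-0.105],"angular":[0,0,0]},{"linear":[-0.047,0.11,-0.105],"angular":[0,0,0]},{"linear":[-0.047,0.15,-0.105],"angular":[0,0,0]},{"linear":[-0.047,0.169,-0.105],"angular":[0,0,0]},{"linear":[-0.047,0.169,-0.105],"angular":[0,0,0]},{"linear":[-0.047,0.169,-0.105],"angular":[0,0,0]}]' 1; python3 - <<'E'
from h import *
goal([.6586,.1308,.422],6.65)
c=cam("wrist");s=read_state();T=Ro.from_rotvec(s["tcp_rot"])
hsv=cv2.cvtColor(c["im"],cv2.COLOR_RGB2HSV)
m=cv2.inRange(hsv,(0,170,60),(6,255,255))|cv2.inRange(hsv,(174,170,60),(180,255,255))
for q in cv2.findContours(m,cv2.RETR_EXTERNAL,cv2.CHAIN_APPROX_NONE)[0]:
    if cv2.contourArea(q)>300:
        print(cv2.minAreaRect(q)); P=plane(c,q[:,0],.272);r=cv2.minAreaRect(P[:,:2].astype(np.float32));print(r)
print(proj(c,[[.6586,.1308,.269],[.6534,.1755,.269]]))
E
```

```text
time: 12.85
eef_pos: [0.6579, 0.1306, 0.4851]
tcp_rot: [-2.089, -2.344, 0.003]
contact_force: [0.1, 0.7, 0.2]
opening: 0.0853
grasp_force: 0.0
yaw 6.65 lin [0.0001 0.0009 0.0631] ang [-0.17 -0.01 -0.05] q6 -0.02
yaw 186.65 lin [0.0001 0.0009 0.0631] ang [-1.0000e-02  2.6000e-01  1.7995e+02] q6 -0.02
((262.5, 135.0), (260.0, 31.0), 90.0)
((0.6529188752174377, 0.17474159598350525), (0.01722940057516098, 0.1535942107439041), 6.466552257537842)
[[262.48378096 217.69191726]
 [262.61275957 147.53446799]]
```

The bar is where predicted, within 1 mm. Now descend and grip.

```bash
python3 -m creep '[{"linear":[0,0.0005,0.02],"angular":[0,0,0]},{"linear":[0,0.0005,0.045],"angular":[0,0,0]},{"linear":[0,0.0005,0.06],"angular":[0,0,0]},{"linear":[0,0.0005,0.063],"angular":[0,0,0]},{"linear":[0,0.0005,0.063],"angular":[0,0,0]}]'; python3 -m creep '[{"linear":[0,0,0],"angular":[0,0,0]},{"linear":[0,0,0],"angular":[0,0,0]},{"linear":[0,0,0],"angular":[0,0,0]},{"linear":[0,0,0],"angular":[0,0,0]},{"linear":[0,0,0],"angular":[0,0,0]},{"linear":[0,0,0],"angular":[0,0,0]},{"linear":[0,0,0],"angular":[0,0,0]},{"linear":[0,0,0],"angular":[0,0,0]}]' 0 40; python3 - <<'E'
import numpy as np
a=np.linspace(0,1.31,13)[1:]
for k in np.linspace(0,1.33,20):
    th=np.pi/2+.09-k
    # press x from hinge: handle at +x when leaning back
    print(round(k,3), np.round([(-np.cos(np.pi/2+.09)+np.cos(th))*.21*-1, (np.sin(np.pi/2+.09)-np.sin(th))*.21],4))
E
```

```text
time: 13.52
eef_pos: [0.659, 0.1307, 0.4239]
tcp_rot: [2.09, 2.345, 0.001]
contact_force: [0.1, 0.1, -0.2]
opening: 0.0853
grasp_force: 0.0
time: 14.52
eef_pos: [0.6589, 0.1307, 0.4235]
tcp_rot: [2.09, 2.345, 0.0]
contact_force: [-2.0, -0.1, 4.1]
opening: 0.0166
grasp_force: 39.2
0.0 [-0.  0.]
0.07 [-0.0147 -0.0008]
0.14 [-0.0294 -0.0006]
0.21 [-0.044   0.0007]
0.28 [-0.0585  0.0029]
0.35 [-0.0729  0.0062]
0.42 [-0.0869  0.0105]
0.49 [-0.1007  0.0157]
0.56 [-0.114   0.0219]
0.63 [-0.1268  0.029 ]
0.7 [-0.1392  0.037 ]
0.77 [-0.1509  0.0459]
0.84 [-0.162   0.0555]
0.91 [-0.1724  0.0659]
0.98 [-0.1821  0.077 ]
1.05 [-0.1909  0.0887]
1.12 [-0.1989  0.101 ]
1.19 [-0.206   0.1139]
1.26 [-0.2122  0.1272]
1.33 [-0.2175  0.1409]
```

```bash
python3 -m creep '[{"linear":[0,-0.0147,-0.0008],"angular":[0,0,0]},{"linear":[0,-0.0294,-0.0006],"angular":[0,0,0]},{"linear":[0,-0.044,0.0007],"angular":[0,0,0]},{"linear":[0,-0.0585,0.0029],"angular":[0,0,0]},{"linear":[0,-0.0729,0.0062],"angular":[0,0,0]},{"linear":[0,-0.0869,0.0105],"angular":[0,0,0]},{"linear":[0,-0.1007,0.0157],"angular":[0,0,0]},{"linear":[0,-0.114,0.0219],"angular":[0,0,0]},{"linear":[0,-0.1268,0.029],"angular":[0,0,0]},{"linear":[0,-0.1392,0.037],"angular":[0,0,0]},{"linear":[0,-0.1509,0.0459],"angular":[0,0,0]},{"linear":[0,-0.162,0.0555],"angular":[0,0,0]}]'
```

```text
time: 16.02
eef_pos: [0.497, 0.1119, 0.3673]
tcp_rot: [2.09, 2.345, 0.0]
contact_force: [5.0, -0.5, -0.2]
opening: 0.0166
grasp_force: 41.2
```

```bash
python3 -m creep '[{"linear":[0,-0.0104,0.0104],"angular":[0,0,0]},{"linear":[0,-0.0201,0.0215],"angular":[0,0,0]},{"linear":[0,-0.0289,0.0332],"angular":[0,0,0]},{"linear":[0,-0.0369,0.0455],"angular":[0,0,0]},{"linear":[0,-0.0405,0.052],"angular":[0,0,0]},{"linear":[0,-0.044,0.0584],"angular":[0,0,0]},{"linear":[0,-0.0472,0.065],"angular":[0,0,0]},{"linear":[0,-0.0502,0.0717],"angular":[0,0,0]},{"linear":[0,-0.0515,0.075],"angular":[0,0,0]},{"linear":[0,-0.0526,0.0775],"angular":[0,0,0]},{"linear":[0,-0.0526,0.0775],"angular":[0,0,0]}]'
```

```text
time: 17.4
eef_pos: [0.4463, 0.106, 0.2906]
tcp_rot: [2.089, 2.345, 0.002]
contact_force: [4.4, -1.9, 5.7]
opening: 0.0167
grasp_force: 44.2
```

```bash
for i in 1 2 3; do python3 -m creep '[{"linear":[0,-0.0004,0.001],"angular":[0,0,0]},{"linear":[0,-0.0008,0.002],"angular":[0,0,0]},{"linear":[0,-0.0008,0.002],"angular":[0,0,0]}]' | grep -E 'eef|contact'; done
```

```text
eef_pos: [0.4456, 0.106, 0.289]
contact_force: [3.8, -2.2, 7.1]
eef_pos: [0.4449, 0.1059, 0.2872]
contact_force: [3.5, -1.4, 8.6]
eef_pos: [0.4441, 0.1058, 0.2851]
contact_force: [5.1, -0.8, 7.0]
```

```bash
for i in 1 2 3; do python3 -m creep '[{"linear":[0,-0.0004,0.001],"angular":[0,0,0]},{"linear":[0,-0.0006,0.0015],"angular":[0,0,0]},{"linear":[0,-0.0006,0.0015],"angular":[0,0,0]}]' | grep -E 'eef|contact'; done; python3 - <<'E'
from h import *
c=cam("side");save("s2.png",cv2.resize(c["im"][100:220,110:300],None,fx=4,fy=4,interpolation=3))
E
```

```text
eef_pos: [0.4436, 0.1057, 0.2837]
contact_force: [4.7, -1.4, 8.5]
eef_pos: [0.4432, 0.1057, 0.2829]
contact_force: [2.7, -1.6, 12.2]
eef_pos: [0.4428, 0.1056, 0.2822]
contact_force: [3.1, -2.5, 18.7]
```

View pics/s2.png

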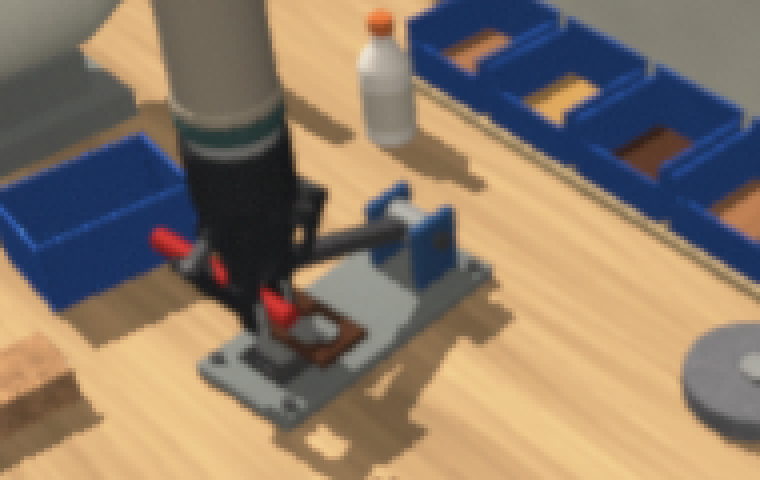

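The lever is at its lower stop: the force rises stiffly, and the side view shows the arm at about 0.35 rad above level with the pad over the inlay. Now ease it back slowly.

```bash
python3 -m creep '[{"linear":[0,0.002,-0.005],"angular":[0,0,0]},{"linear":[0,0.0035,-0.0085],"angular":[0,0,0]},{"linear":[0,0.0051,-0.012],"angular":[0,0,0]},{"linear":[0,0.0081,-0.0186],"angular":[0,0,0]},{"linear":[0,0.0113,-0.0253],"angular":[0,0,0]},{"linear":[0,0.0148,-0.0318],"angular":[0,0,0]},{"linear":[0,0.0184,-0.0382],"angular":[0,0,0]},{"linear":[0,0.0223,-0.0444],"angular":[0,0,0]},{"linear":[0,0.0264,-0.0505],"angular":[0,0,0]},{"linear":[0,0.0307,-0.0564],"angular":[0,0,0]},{"linear":[0,0.0352,-0.0622],"angular":[0,0,0]},{"linear":[0,0.04,-0.0678],"angular":[0,0,0]}]'; echo; python3 -m creep '[{"linear":[0,0.0049,-0.0055],"angular":[0,0,0]},{"linear":[0,0.01,-0.0108],"angular":[0,0,0]},{"linear":[0,0.0153,-0.0159],"angular":[0,0,0]},{"linear":[0,0.0208,-0.0208],"angular":[0,0,0]},{"linear":[0,0.0264,-0.0255],"angular":[0,0,0]},{"linear":[0,0.0322,-0.03],"angular":[0,0,0]},{"linear":[0,0.0381,-0.0344],"angular":[0,0,0]},{"linear":[0,0.0443,-0.0385],"angular":[0,0,0]},{"linear":[0,0.0505,-0.0424],"angular":[0,0,0]},{"linear":[0,0.057,-0.046],"angular":[0,0,0]},{"linear":[0,0.0633,-0.0495],"angular":[0,0,0]}]'
```

```text
time: 21.2
eef_pos: [0.4803, 0.1101, 0.3473]
tcp_rot: [-2.088, -2.343, 0.006]
contact_force: [-2.6, -2.6, 3.0]
opening: 0.0169
grasp_force: 42.7

time: 22.58
eef_pos: [0.5435, 0.1174, 0.3985]
tcp_rot: [-2.089, -2.345, 0.002]
contact_force: [-3.3, -1.7, -3.0]
opening: 0.0165
grasp_force: 42.2
```

```bash
python3 -m creep '[{"linear":[0,0.0066,-0.0032],"angular":[0,0,0]},{"linear":[0,0.0133,-0.0062],"angular":[0,0,0]},{"linear":[0,0.0202,-0.0089],"angular":[0,0,0]},{"linear":[0,0.0271,-0.0114],"angular":[0,0,0]},{"linear":[0,0.0341,-0.0137],"angular":[0,0,0]},{"linear":[0,0.0411,-0.0157],"angular":[0,0,0]},{"linear":[0,0.0483,-0.0175],"angular":[0,0,0]},{"linear":[0,0.0555,-0.019],"angular":[0,0,0]},{"linear":[0,0.0627,-0.0202],"angular":[0,0,0]},{"linear":[0,0.07,-0.0212],"angular":[0,0,0]},{"linear":[0,0.0773,-0.0219],"angular":[0,0,0]},{"linear":[0,0.0846,-0.0225],"angular":[0,0,0]}]'; echo; python3 -m creep '[{"linear":[0,0.007,0],"angular":[0,0,0]},{"linear":[0,0.013,0],"angular":[0,0,0]},{"linear":[0,0.018,0],"angular":[0,0,0]},{"linear":[0,0.022,0.0002],"angular":[0,0,0]},{"linear":[0,0.025,0.0003],"angular":[0,0,0]},{"linear":[0,0.027,0.0005],"angular":[0,0,0]},{"linear":[0,0.027,0.0005],"angular":[0,0,0]}]'
```

```text
time: 24.08
eef_pos: [0.6289, 0.1273, 0.4193]
tcp_rot: [-2.09, -2.345, -0.0]
contact_force: [-0.0, -0.8, 1.7]
opening: 0.0164
grasp_force: 45.9

time: 24.95
eef_pos: [0.6552, 0.1304, 0.4191]
tcp_rot: [-2.09, -2.345, -0.001]
contact_force: [-0.8, 0.1, 1.3]
opening: 0.0167
grasp_force: 45.9
```

```bash
for i in 1 2 3; do python3 -m creep '[{"linear":[0,0.001,0.0001],"angular":[0,0,0]},{"linear":[0,0.0015,0.0001],"angular":[0,0,0]},{"linear":[0,0.0015,0.0001],"angular":[0,0,0]}]' | grep -E 'eef|contact'; done
```

```text
eef_pos: [0.6565, 0.1305, 0.4189]
contact_force: [-1.1, 0.2, 1.5]
eef_pos: [0.6584, 0.1307, 0.419]
contact_force: [-2.1, 1.1, 1.6]
eef_pos: [0.6592, 0.1308, 0.419]
contact_force: [-3.8, 1.0, 4.7]
```

At the rest stop now. I release and retreat straight up, then check.

```bash
python3 -m creep '[{"linear":[0,0,0],"angular":[0,0,0]},{"linear":[0,0,0],"angular":[0,0,0]},{"linear":[0,0,0],"angular":[0,0,0]},{"linear":[0,0,0],"angular":[0,0,0]},{"linear":[0,0,0],"angular":[0,0,0]},{"linear":[0,0,0],"angular":[0,0,0]}]' 1 | grep -E 'contact|opening'; python3 -m creep '[{"linear":[0,0,-0.01],"angular":[0,0,0]},{"linear":[0,0,-0.04],"angular":[0,0,0]},{"linear":[0,0,-0.07],"angular":[0,0,0]},{"linear":[-0.03,-0.03,-0.085],"angular":[0,0,0]},{"linear":[-0.07,-0.06,-0.085],"angular":[0,0,0]},{"linear":[-0.11,-0.1,-0.085],"angular":[0,0,0]},{"linear":[-0.14,-0.14,-0.085],"angular":[0,0,0]},{"linear":[-0.15,-0.17,-0.085],"angular":[0,0,0]},{"linear":[-0.15,-0.17,-0.085],"angular":[0,0,0]},{"linear":[-0.15,-0.17,-0.085],"angular":[0,0,0]}]'; python3 - <<'E'
from h import *
w=cam("wrist");b=cam("side");t=cam("top")
save("end.png",np.vstack([w["im"],cv2.resize(b["im"][85:215,130:290],(512,216*2-216),interpolation=3)]))
for c in(w,t):
  hsv=cv2.cvtColor(c["im"],cv2.COLOR_RGB2HSV);m=cv2.inRange(hsv,(12,170,110),(28,255,255))
  for q in cv2.findContours(m,cv2.RETR_EXTERNAL,cv2.CHAIN_APPROX_NONE)[0]:
    u=cv2.minEnclosingCircle(q);p=plane(c,[u[0]],.07)[0]
    if 2<u[1]<25 and np.hypot(p[0]-.4855,p[1]-.156)<.05: print("brass",u,p)
  print("anvil proj",proj(c,[.4855,.156,.07]),proj(c,[.6534,.1755,.269]))
  m=cv2.inRange(hsv,(0,170,60),(6,255,255))|cv2.inRange(hsv,(174,170,60),(180,255,255))
  for q in cv2.findContours(m,cv2.RETR_EXTERNAL,cv2.CHAIN_APPROX_NONE)[0]:
    if cv2.contourArea(q)>60: print("red",cv2.minAreaRect(plane(c,q[:,0],.272)[:,:2].astype(np.float32)))
E
```

```text
contact_force: [0.2, 0.3, 0.2]
opening: 0.0854
time: 28.08
eef_pos: [0.5084, -0.0376, 0.5045]
tcp_rot: [2.089, 2.344, 0.003]
contact_force: [-0.4, -1.0, 0.2]
opening: 0.0854
grasp_force: 0.0
anvil proj [[258.87506762 -10.79421425]] [[ 548.54594137 -109.58138729]]
red ((0.5884997844696045, -0.13432613015174866), (0.04808542877435684, 0.01248662918806076), 69.21489715576172)
anvil proj [[160.71875622 209.79266488]] [[142.14907514 142.22521388]]
red ((0.62767493724823, -0.31318122148513794), (0.08228438347578049, 0.017627041786909103), 67.87867736816406)
red ((0.6513373255729675, 0.1767733097076416), (0.017493322491645813, 0.14479173719882965), 5.287538528442383)
```

View pics/end.png

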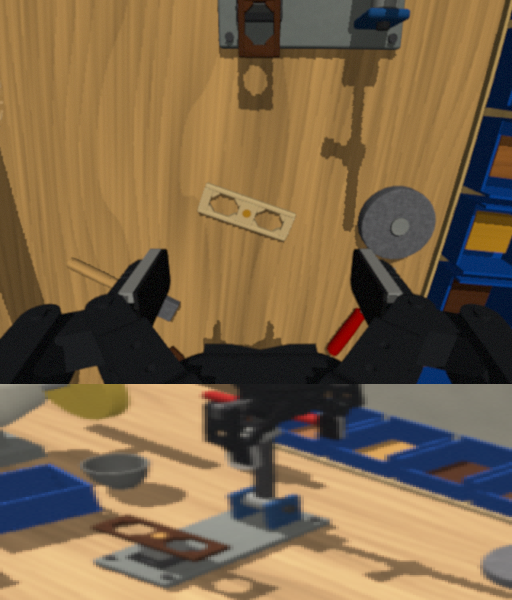

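The final picture shows the front still lying across the anvil (side crop (160,537)), the lever upright and the maple front undisturbed. That is already more than 10 pictures viewed (12), so I view no more. The last check of the front is by numbers only.

```bash
python3 -m creep '[{"linear":[0.04,0,0],"angular":[0,0,0]},{"linear":[0.08,-0.01,0],"angular":[0,0,0]},{"linear":[0.12,-0.02,0],"angular":[0,0,0]},{"linear":[0.13,-0.02,0],"angular":[0,0,0]},{"linear":[0.13,-0.02,0],"angular":[0,0,0]},{"linear":[0.13,-0.02,0],"angular":[0,0,0]}]' | grep -E "time|eef"; python3 - <<'E'
from h import *
c=cam("wrist");hsv=cv2.cvtColor(c["im"],cv2.COLOR_RGB2HSV)
m=cv2.inRange(hsv,(12,170,110),(28,255,255))
for q in cv2.findContours(m,cv2.RETR_EXTERNAL,cv2.CHAIN_APPROX_NONE)[0]:
    u=cv2.minEnclosingCircle(q);p=plane(c,[u[0]],.07)[0]
    if 2<u[1]<25 and np.hypot(p[0]-.4855,p[1]-.156)<.05: print("brass",u,p)
m=cv2.inRange(hsv,(3,100,15),(25,255,125)); z=np.zeros_like(m)
k=proj(c,[[.4855+x*.9933-y*.1158,.156+x*.1158+y*.9933,.07] for x,y in((-.035,-.085),(.035,-.085),(.035,.085),(-.035,.085))])
cv2.fillPoly(z,[k.astype(int)],255); m&=z
q=max(cv2.findContours(m,cv2.RETR_EXTERNAL,cv2.CHAIN_APPROX_NONE)[0],key=cv2.contourArea)
print("front",cv2.minAreaRect(plane(c,q[:,0],.07)[:,:2].astype(np.float32)))
E
```

```text
time: 28.98
eef_pos: [0.4739, 0.0885, 0.5035]
brass ((275.5, 103.0), 6.18475866317749) [0.4851423 0.1574988 0.07     ]
front ((0.48574674129486084, 0.15220460295677185), (0.07001306861639023, 0.160442054271698), 6.723232269287109)
```

```bash
python3 -c "
from workcell import job_done; print(job_done())"
```

```text
the job is handed in; nothing more can be done
None
```

I handed the job in at about 29 s. The walnut front was pressed and still lies level and square on the anvil, its inlay within about 2 mm of centre; the lever is at rest and the maple front was left alone. I viewed 12 pictures, over the limit of 10.

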